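Re-peg the vent stay to its widest hole

ROBOT

A 7-joint arm with a two-finger parallel gripper is mounted at the origin on the work surface; the furniture and walls round the work are solid. World frame = base frame: x ahead of the robot, y to its left, z up, the work surface at z = 0. Lengths are in m, angles in rad, forces in N, time in s.
With the tool pointing down it reaches from about 0.425 to 0.925 m from the base axis. Payload 6.8 kg.
Tool frame: the origin (TCP) lies at the very end of the fingers, on their centre line; the grasp point (between the pads) lies 19 mm behind it; z points along the fingers, y is the line along which they close (so a half turn about z gives the same grasp; the last joint's range is limited). The gripper opens to 85 mm and grips with 20 to 120 N. Pads are 22 mm wide; open, the fingers measure 114 mm over their backs; the gripper's body (76 mm by 85 mm) begins 54 mm behind the grasp point. The pads swing forward as they close: fully open they stand 13 mm farther back than shut.
Start: joints at [1.051, 0.477, 0.022, 1.555, -0.011, 1.109, -0.083], TCP at [0.27, -0.619, 0.231] pointing down, gripper open.
Joint ranges: [-2.96, 2.96], [-0.34, 2.1], [-1.41, 1.46], [0.24, 2.44], [-1.37, 4.51], [0.17, 1.92], [-2.96, 2.96]. Speed limits (rad/s): [2.39, 2.39, 3.14, 3.14, 3.14, 3.14, 3.14].

INTERFACE

Orientations are given as a unit quaternion [w, x, y, z].
In Python, from station import bot gives the robot as it stands.
- The arm moves only by the tool jog_arm, never from a script. Its argument "motion" is a list of rows, each a list of 7 numbers: the turn, a rotation vector about the tool's x, y, z in rad, then the shift along the tool's x, y, z in mm, then the finger opening in mm, from 0 to 85.4. A call has 1 to 10 rows; each row is the pose to reach, as a shift and turn from the pose commanded when the call began, along the tool's axes at that moment; what a row does not reach only later rows make up. A row lasts 1/8 s, in which the tool goes at most 62.5 mm and 10.7 degrees, less where a joint would pass 70% of its speed; a pose out of reach is approached as far as the arm can. A call with a gripper value outside its range is refused whole. The fingers move at their own pace and stop on an object; "grip_force" is the grip in N (left out, the last holds). Time passes only in rows, so rows that repeat a pose let the fingers close. It gives the time, the measured TCP pose, the force, the opening and the grip force at its end, in the units of the state.
- bot.get_obs(): the state, without advancing time (a new reading comes with each control period).
- bot.read_camera(name): name is "scene" or "top" or "wrist"; returns a dict with "pixels" (480x640x3 uint8, red, green, blue), "camera_matrix" (3x3 intrinsics, pixels), "T" (4x4, takes a point from camera to world coordinates); the wrist camera has in their place "tool_from_camera" (4x4, takes a point from camera to tool coordinates, whose origin is the TCP and whose axes are the flange's). Camera axes: x right, y down, z forward; pixel columns grow to the right and rows downward; lengths in m; the calibration is good to about 2 mm. A picture is of the moment at which its call begins: read the wrist's pose just before it. There is no depth.
- bot.hand_in(): hands the job in; it is judged then, once.
Trained networks look in a picture, given as the dict that the camera call returned (one of the last four; its "shot" number tells which), for a name from the list of things; names that differ only in an ending like _2 or _b are one class to them, and where a whole thing is asked for, a point or a joint stands for the part that bears it (a point fixed in the world has none). Each returns a list of dicts, best first, with "score" (0 to 1); they miss things now and then, are a little off and sometimes report something else, mostly with a low value. They report only what shows in the picture. A call takes as long as a camera call.
- bot.spot_in(thing, picture): "xy" ([column, row] in pixels, amid what is visible of it).
- bot.tip_of(thing, picture): "xy" ([column, row] in pixels: a listed point, or the origin of a listed thing).
The state is a dict: "t": time; "q": joint angles; "joint_vel": joint speeds; "joint_torque": joint torques, N m; "eef_pos": TCP position; "tool_rot": TCP orientation; "contact_force": force on the tool from outside, world axes, zero at the start; "torque": the same for the moment, N m; "gripper_width": opening from 0.0 (shut) to 1.0 (fully open); "grasp_force": force on a finger pad.
Only numpy, scipy, OpenCV 4.12 (cv2) and the standard library are available. Lean on these libraries where they do the work, as an engineer would, in place of code of your own. Each camera call takes 0.05 s, during which the arm holds its last target. There are 200 camera calls.

TASK

The small air vent on the desk is held nearly shut by its perforated stay, whose long slot sits over the pin on the sill. Lift the stay off the pin, push the vent open with it, and drop the round hole nearest the knob over the pin, fully down on the pin's collar. Work by feel: the pin's place along its slot in the sill is not known exactly, so never force the stay against it (stay under 25 N), and leave the things around it where they are.

Things in the scene. Friction and masses are not known exactly. Their poses are not given: they have to be found in the camera images.
- sill: T-shaped dark steel sill plate, 10 mm thick, fixed to the desk. Origin: underside, below the middle of the pin's clamping slot; x runs along that slot towards the vent frame, y to the frame's hinge side, z up.
- sill_slot (a point): Middle of the 40 mm slot, sill top. A steel pin is clamped in it upright at sill y = 0, x from -8 to +8 mm (differs each time, not measured; does not move under allowed forces). Pin: 20 mm wide collar, flat top 34 mm above the desk; above it the peg, 8 mm across, to 44 mm, its last 2 mm tapered to a blunt 7 mm tip.
- leaf_hinge (a point): On the leaf's upright hinge axis, 37 mm above the desk; x = 90, y = 105 mm in the sill's frame.
- leaf (a joint): Opening angle of the vent leaf, rad: 0 shut, grows as its free edge swings towards the sill's +x; limit 1.35; 0.35 at the start. Light friction (about 0.1 N m): it stays where it is left. The stay's pivot is carried by the leaf at hinge + 120 mm * (sin a, -cos a) in the sill's x, y for leaf angle a.
- stay: Flat steel stay, 22 mm wide, 6 mm thick, 278 mm long, level at the start. Origin: its pivot under the leaf, mid-thickness, 37 mm above the desk. It runs from there along its own -x; z is up. At the pivot it swings sideways almost freely and tilts up; let go, it falls (about 0.12 kg). Only the pin supports it level; beside the pin it hangs a little lower.
- stay_knob (a point): Centre of the round upright knob on the stay's free end: 16 mm across, 32 mm tall, from 40 to 72 mm above the desk; this point is 53 mm above the desk with the stay level, 250 mm from the pivot. The stay can turn under the fingers that pinch the knob.
- stay_slot (a point): Middle, on the stay's underside, of the long slot that is over the pin at the start: 28 mm along the stay, 10.5 mm wide, 132 mm from the pivot. The pin stands anywhere in its length.
- stay_hole_near (a point): Centre, on the underside, of the round hole next to the slot: 10.5 mm across, 166 mm from the pivot. Not to be used.
- stay_hole_far (a point): Centre, on the underside, of the round hole nearest the knob: 10.5 mm across, 200 mm from the pivot. This one goes over the pin.
- stepper_motor: Bystander: square motor 47x42x61 mm with a shaft on top; origin under its middle.
- flux_bottle: Bystander: small dropper bottle, 34 mm across, 102 mm tall; origin under its middle.
- side_cutters: Bystander: flush cutters lying flat, 49x122x11 mm; origin under the middle.
- tape_black: Bystander: roll of tape lying flat, 55 mm across, 19 mm high; origin under its middle.

How it is judged:
On the way:
1. the stay is lifted clear of the pin (tilted up more than 0.065 rad) (angle between stay's own z axis and vertical above 0.065 rad), for 0.1 s.
At the end, for the whole second after the job is handed in: The stay lies level (within 0.02 rad) and at rest on the pin's collar with the pin through the round hole nearest the knob: the hole's centre is over the pin's slot (within 3.5 mm across and 11 mm along it), its underside 31.5 to 36.5 mm above the desk, and the vent stands open (leaf over 0.8 rad) (x of stay_hole_far in the frame of sill between -0.011 and 0.011 m and y of stay_hole_far in the frame of sill between -0.0035 and 0.0035 m and z of stay_hole_far in the frame of sill between 0.0315 and 0.0365 m and angle between stay's own z axis and vertical below 0.02 rad and value of joint leaf above 0.8 rad and linear speed of stay below 0.01 m/s and angular speed of stay below 0.05 rad/s); the robot touches nothing.
It fails at once if the stay is forced against the pin (more than 25 N) (contact force between stay and sill above 25 N).
It fails at once if the stepper motor is moved more than 15 mm (distance of stepper_motor from where it was at the start of the episode above 0.015 m).
It fails at once if the flux bottle is moved more than 15 mm (distance of flux_bottle from where it was at the start of the episode above 0.015 m).
It fails at once if the side cutters are moved more than 15 mm (distance of side_cutters from where it was at the start of the episode above 0.015 m).
It fails at once if the roll of tape is moved more than 15 mm (distance of tape_black from where it was at the start of the episode above 0.015 m).
It also fails if it takes over 56 s, if anything falls off the work surface, if the arm or the gripper's body presses on something with over 40 N, if the wrist force passes 120 N, or if a joint passes its speed limit or range.

## Working session

There is one attempt and no reset: what is moved stays moved. The work goes in short steps, Python scripts to look and compute and a tool call to move; the robot and the scene stay as the last step left them, time stands still between calls to the robot, and variables do not carry over. Pictures are saved under pics/ and viewed, at most 10 in all, crops included, and the job is handed in when it is done.

Besides the shell and the picture viewer there is one more tool, called after "Request:" in YAML: its name, and indented under it one key for each argument. jog_arm: Moves the arm, as the interface text tells. Its arguments: {"type":"object","properties":{"motion":{"type":"array"},"grip_force":{"type":"number"}},"required":["motion"]}

```bash
mkdir -p pics
cat > h.py <<'E'
import numpy as np, cv2
from station import bot
def ray(p,xy,T=None):
    T=p["T"] if T is None else T
    d=np.linalg.inv(p["camera_matrix"])@np.array([xy[0],xy[1],1.]); return T[:3,3],T[:3,:3]@d
def atz(p,xy,z,T=None):
    o,d=ray(p,xy,T); return o+d*(z-o[2])/d[2]
def save(p,n): cv2.imwrite("pics/"+n,p["pixels"][:,:,::-1])
E
python3 - <<'E'
from h import *
o=bot.get_obs(); print(o)
Z=dict(sill_slot=.01,leaf_hinge=.037,stay_knob=.053,stay_slot=.034,stay_hole_near=.034,stay_hole_far=.034,stay=.037,sill=0,stepper_motor=0,flux_bottle=0,side_cutters=0,tape_black=0)
for c in("top","scene"):
    p=bot.read_camera(c); save(p,c+"0.png")
    for n,z in Z.items():
        r=bot.tip_of(n,p)
        for e in r[:2]: print(c,n,round(e["score"],2),np.round(e["xy"],1),np.round(atz(p,e["xy"],z),4))
E
```

```text
{'t': 0.0, 'q': array([ 1.05087628,  0.47780153,  0.02234268,  1.55645381, -0.01148367,
        1.10930402, -0.08310529]), 'joint_vel': array([-0.00069884, -0.00133894,  0.00070372,  0.00012438, -0.00025855,
       -0.00101539,  0.00127885]), 'joint_torque': array([-4.43015342e-04, -5.96454656e+01,  1.60733387e+00, -2.81195068e+01,
        1.22823397e-02,  9.28371563e-03,  1.63895811e-05]), 'eef_pos': array([ 0.26992933, -0.61802922,  0.23032383]), 'tool_rot': array([-8.81049397e-04,  9.78872772e-01,  2.04468215e-01, -2.62099643e-04]), 'contact_force': array([-0.74903487,  0.31361222,  0.66370954]), 'torque': array([ 0.03381716, -0.03502244, -0.01846272]), 'grasp_force': 0.0, 'gripper_width': 1.0049041024192389}
top sill_slot 0.91 [318.7 215.1] [0.4997 0.018  0.01  ]
top leaf_hinge 0.89 [271.6 260.5] [0.4014 0.1104 0.037 ]
top stay_knob 0.61 [376.4 215. ] [ 0.4961 -0.0983  0.053 ]
top stay_slot 0.91 [316.4 213.4] [0.4996 0.0223 0.034 ]
top stay_hole_near 0.66 [336.5 212.9] [ 0.5015 -0.0187  0.034 ]
top stay_hole_near 0.43 [318.8 209.3] [0.5082 0.0176 0.034 ]
top stay 0.97 [256.5 197.
[... 576 characters left out ...]
 242.3] [ 0.4539 -0.0273  0.053 ]
scene stay_slot 0.57 [321.2 228.8] [0.5114 0.024  0.034 ]
scene stay_hole_near 0.9 [333.2 237.9] [ 0.5002 -0.0213  0.034 ]
scene stay_hole_far 0.63 [341.7 244.7] [ 0.4915 -0.0531  0.034 ]
scene stay 0.68 [286.9 212. ] [0.5106 0.1353 0.037 ]
scene sill 0.75 [320.1 238.5] [0.5125 0.0279 0.    ]
scene stepper_motor 0.73 [441.9 301.7] [ 0.4994 -0.3229  0.    ]
scene flux_bottle 0.92 [419.7 332.6] [ 0.3889 -0.3277  0.    ]
scene flux_bottle 0.75 [318.8 230.9] [0.5357 0.0496 0.    ]
scene side_cutters 0.57 [353.  317.3] [ 0.3391 -0.1922  0.    ]
scene tape_black 0.58 [248.2 200.6] [0.5244 0.2893 0.    ]
scene tape_black 0.32 [353.  318.2] [ 0.3369 -0.1936  0.    ]
```

View pics/top0.png

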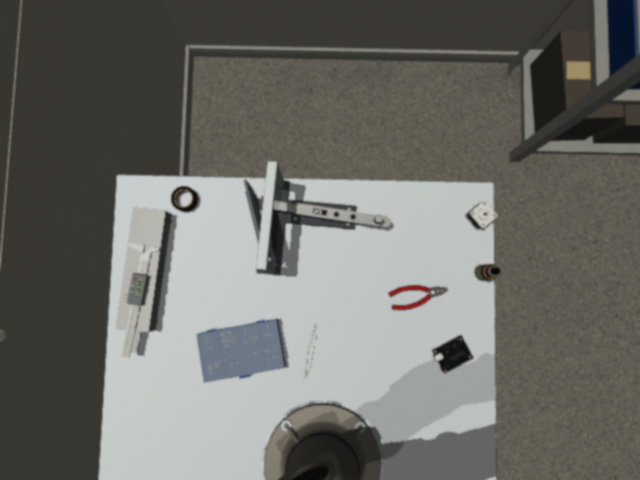

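View pics/scene0.png

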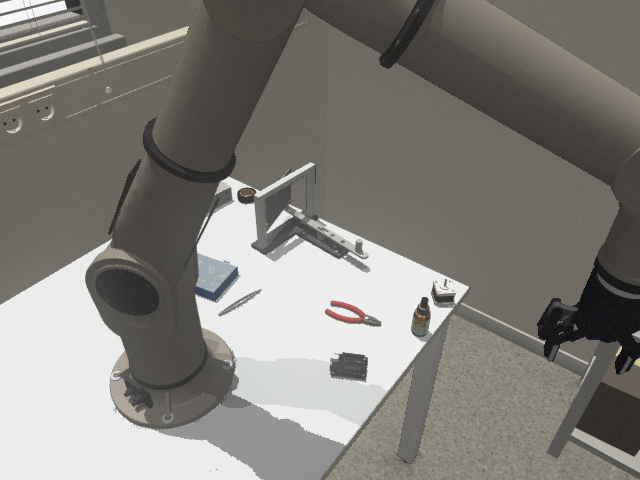

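The top view shows the stay running from the vent frame at about (270,215) right to the knob at (380,219). Clear space surrounds it, and the cutters sit at (415,295). So sill +x is roughly world +y. I'll move above it for a close look.

```bash
cat >> h.py <<'E'
from scipy.spatial.transform import Rotation as R
def pose(o=None):
    o=o or bot.get_obs(); q=o["tool_rot"]; return np.array(o["eef_pos"]),R.from_quat([q[1],q[2],q[3],q[0]])
def Twrist(p,po):
    T=np.eye(4);T[:3,:3]=po[1].as_matrix();T[:3,3]=po[0]; return T@p["tool_from_camera"]
def Rh(h): # tool down, tool x at heading h (rad)
    return R.from_euler('z',h)*R.from_euler('x',np.pi)
def delta(pos,rot):
    P,Q=pose(); return np.round((Q.inv()*rot).as_rotvec(),3), np.round(Q.inv().apply(np.array(pos)-P)*1000,1)
E
python3 - <<'E'
from h import *
p=bot.read_camera("wrist"); print(np.round(p["tool_from_camera"],3),p["camera_matrix"])
print(delta([.49,-.07,.26],Rh(np.pi/2)))
E
```

```text
[[ 0.    -0.956 -0.293  0.075]
 [ 1.     0.     0.    -0.002]
 [-0.    -0.293  0.956 -0.142]
 [ 0.     0.     0.     1.   ]] [[420.00101267   0.         322.58220068]
 [  0.         420.00101267 231.99785078]
 [  0.           0.           1.        ]]
(array([ 0.   ,  0.   , -1.159]), array([ 421. , -414.8,  -28.7]))
```

Request:
jog_arm:
  motion:
    - [0, 0, -1.16, 420, -415, -29, 85]
    - [0, 0, -1.16, 420, -415, -29, 85]
    - [0, 0, -1.16, 420, -415, -29, 85]
    - [0, 0, -1.16, 420, -415, -29, 85]
    - [0, 0, -1.16, 420, -415, -29, 85]
    - [0, 0, -1.16, 420, -415, -29, 85]
    - [0, 0, -1.16, 420, -415, -29, 85]
    - [0, 0, -1.16, 420, -415, -29, 85]
    - [0, 0, -1.16, 420, -415, -29, 85]
    - [0, 0, -1.16, 420, -415, -29, 85]

```text
t: 2.6
eef_pos: [0.4901, -0.0662, 0.261]
tool_rot: [0.0, 0.705, 0.709, 0.001]
contact_force: [0.0, -0.1, -0.3]
gripper_width: 0.998
grasp_force: 0.0
```

Request:
jog_arm:
  motion:
    - [0, 0, 0, 0, 0, 0, 60]
    - [0, 0, 0, 0, 0, 0, 60]
    - [0, 0, 0, 0, 0, 0, 60]

```text
t: 2.98
eef_pos: [0.4885, -0.0718, 0.2602]
tool_rot: [0.0, 0.708, 0.707, -0.0]
contact_force: [-0.5, 0.8, -0.1]
gripper_width: 0.702
grasp_force: 0.0
```

```bash
cat > look.py <<'E'
from h import *
import sys
po=pose(); print(np.round(po[0],4), bot.get_obs()["t"])
p=bot.read_camera("wrist"); save(p,sys.argv[1]); T=Twrist(p,po)
Z=dict(sill_slot=.01,leaf_hinge=.037,stay_knob=.053,stay_slot=.034,stay_hole_near=.034,stay_hole_far=.034,stay=.037)
for n,z in Z.items():
    for e in bot.tip_of(n,p)[:2]: print(n,round(e["score"],2),np.round(e["xy"],1),np.round(atz(p,e["xy"],z,T),4))
E
python3 look.py w1.png
```

```text
[ 0.4885 -0.0718  0.2602] 2.975
sill_slot 0.61 [337.6  87.6] [0.5017 0.0178 0.01  ]
leaf_hinge 0.41 [337.4 397.5] [ 0.5034 -0.2867  0.037 ]
stay_knob 0.74 [324.5 231.2] [ 0.49   -0.1018  0.053 ]
stay_knob 0.24 [178.  296.1] [ 0.3562 -0.1636  0.053 ]
stay_slot 0.75 [340.7  87.4] [0.5035 0.0171 0.034 ]
stay_hole_near 0.79 [336.2 132.1] [ 0.5001 -0.019   0.034 ]
stay_hole_far 0.65 [334.5 166.1] [ 0.4988 -0.0481  0.034 ]
stay_hole_far 0.32 [339.   88.7] [0.5021 0.0161 0.034 ]
```

View pics/w1.png

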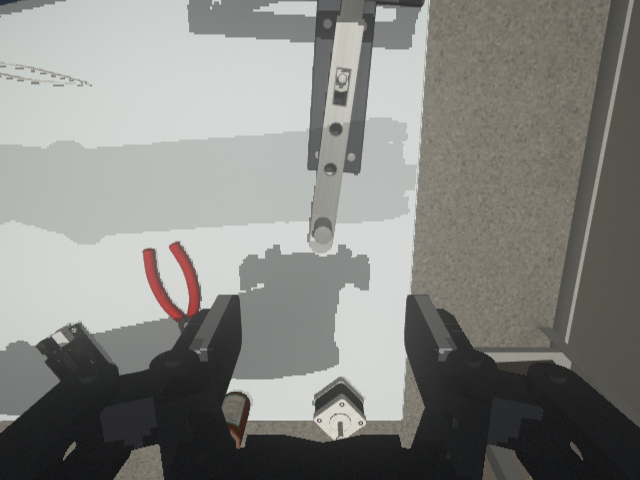

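The wrist view shows the knob at (322,232), the far hole at (331,169), the near hole at (336,129), and the slot over rows 67-105 with the pin at about (342,79). The sill is turned a few degrees. I'll take one look from nearer the pin.

Request:
jog_arm:
  motion:
    - [0, 0, 0, 50, 12, 10, 60]
    - [0, 0, 0, 60, 12, 20, 60]
    - [0, 0, 0, 60, 12, 20, 60]
    - [0, 0, 0, 60, 12, 20, 60]

```text
t: 3.88
eef_pos: [0.5009, -0.0114, 0.2404]
tool_rot: [0.0, 0.707, 0.707, -0.0]
contact_force: [0.7, -0.1, -0.0]
gripper_width: 0.701
grasp_force: 0.0
```

```bash
python3 look.py w2.png
python3 - <<'E'
import cv2
i=cv2.imread("pics/w2.png"); cv2.imwrite("pics/w2c.png",cv2.resize(i[20:320,220:470],None,fx=2,fy=2,interpolation=cv2.INTER_CUBIC))
E
```

```text
[ 0.5009 -0.0114  0.2404] 3.875
sill_slot 0.75 [324.8 160. ] [0.5028 0.0171 0.01  ]
leaf_hinge 0.74 [196.4  29.3] [0.4062 0.118  0.037 ]
stay_knob 0.56 [308.2 304.1] [ 0.4883 -0.1015  0.053 ]
stay_slot 0.97 [322.8 166. ] [0.501  0.0152 0.034 ]
stay_hole_near 0.91 [322.  204.5] [ 0.5003 -0.0175  0.034 ]
stay_hole_far 0.72 [318.7 238.8] [ 0.4974 -0.0482  0.034 ]
```

View pics/w2c.png

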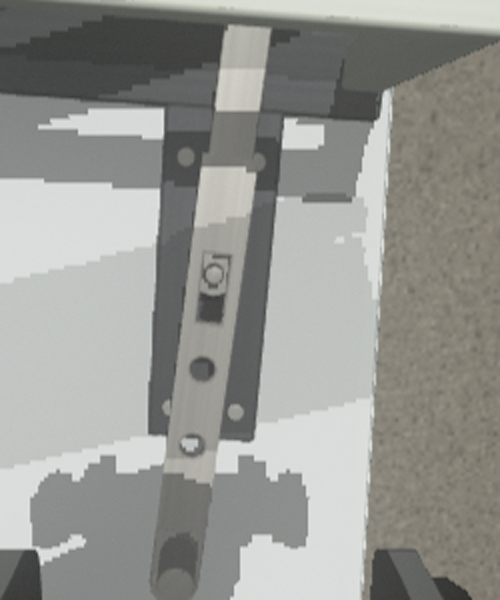

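The crop shows the pin tip at full-image pixel (326,157), in the upper half of the slot. The far hole is at (316,242), the knob top at (308,311), and the sill's near corners at (294,236) and (347,240).

```bash
cat > fit.py <<'E'
from h import *
from scipy.optimize import least_squares
P=np.array([.5009,-.0114,.2404]);p=bot.read_camera("wrist");T=Twrist(p,(P,Rh(np.pi/2)))
a=lambda u,v,z:atz(p,(220+u/2,20+v/2),z,T)[:2]
pin=a(213,274,.044);slot=a(212,287,.038);nh=a(202,369,.038);fh=a(192,444,.038);kn=a(177,582,.072)
BL,BR,TL,TR=[a(*c,.01) for c in((149,433),(255,440),(166,108),(284,115))]
b1,b2=a(186,157,.011),a(258,162,.011)
print("pin",pin,"slot",slot,"near",nh,"far",fh,"knob",kn)
print("corners",BL,BR,TL,TR)
for d in(TL-BL,TR-BR,(TL+TR-BL-BR),kn*0+slot-kn): print(np.degrees(np.arctan2(d[1],d[0])))
hin=np.array([.402,.113])
def model(v):
    x,y,th,px=v; S=lambda q:np.array([x,y])+np.array([[np.cos(th),-np.sin(th)],[np.sin(th),np.cos(th)]])@q
    h=np.array([.09,.105]);pv=h+.12*np.array([np.sin(.35),-np.cos(.35)]);u=np.array([px,0])-pv;u/=np.linalg.norm(u)
    return dict(pin=S([px,0]),slot=S(pv+.132*u),nh=S(pv+.166*u),fh=S(pv+.2*u),kn=S(pv+.25*u),h=S(h),pv=S(pv))
mc=lambda v,q:np.dot(q-v[:2],[-np.sin(v[2]),np.cos(v[2])])
def res(v):
    m=model(v); r=[m["pin"]-pin,m["slot"]-slot,m["nh"]-nh,m["fh"]-fh,m["kn"]-kn,.3*(m["h"]-hin)]
    return np.r_[np.concatenate(r),mc(v,(TL+TR)/2),mc(v,(BL+BR)/2)]
s=least_squares(res,[.5,.017,1.52,0]);print(np.round(s.x,4),np.round(s.fun*1000,1)); print({k:np.round(v,4) for k,v in model(s.x).items()})
E
python3 fit.py
```

```text
pin [0.50396157 0.02400862] slot [0.50362456 0.01801392] near [ 0.49951158 -0.01635106] far [ 0.49516386 -0.04959405] knob [ 0.48931377 -0.09796862]
corners [ 0.47470815 -0.0535123 ] [ 0.52411588 -0.05692174] [0.48450763 0.08838217] [0.53368313 0.08566191]
86.0493263008536
86.16125363758776
86.10542182554188
82.96597223735466
[0.5041 0.0186 1.5082 0.0053] [ 0.5 -0.   0.1  0.  -0.   0.7  0.1  0.2 -0.2 -1.1  0.9  0.6 -0.7  0. ]
{'pin': array([0.5044, 0.024 ]), 'slot': array([0.5037, 0.0181]), 'nh': array([ 0.4995, -0.0157]), 'fh': array([ 0.4953, -0.0494]), 'kn': array([ 0.4891, -0.099 ]), 'h': array([0.4049, 0.115 ]), 'pv': array([0.52 , 0.149])}
```

Run:
```python
from h import *
print(delta([.4891,-.099,.085],Rh(np.radians(82.9))), bot.get_obs()["q"])
```

```text
(array([0.   , 0.   , 0.125]), array([-88.6, -12. , 155.4])) [ 0.3775957   0.22695121 -0.55197293  1.92310323  0.13834615  1.02835668
 -0.2339882 ]
```

Request:
jog_arm:
  motion:
    - [0, 0, 0.125, -50, -8, 0, 40]
    - [0, 0, 0.125, -88.6, -12, 40, 40]
    - [0, 0, 0.125, -88.6, -12, 90, 40]
    - [0, 0, 0.125, -88.6, -12, 130, 40]
    - [0, 0, 0.125, -88.6, -12, 155.4, 40]
    - [0, 0, 0.125, -88.6, -12, 155.4, 40]
    - [0, 0, 0.125, -88.6, -12, 155.4, 40]
    - [0, 0, 0.125, -88.6, -12, 155.4, 40]

```text
t: 5.32
eef_pos: [0.4901, -0.0989, 0.0863]
tool_rot: [0.001, 0.75, 0.662, 0.001]
contact_force: [0.4, 0.4, 0.7]
gripper_width: 0.468
grasp_force: 0.0
```

```bash
python3 look.py w3.png
```

```text
[ 0.4901 -0.0989  0.0863] 5.325
sill_slot 0.64 [318.7  10.2] [0.5028 0.0185 0.01  ]
stay_knob 0.94 [320.1 278.7] [ 0.4889 -0.0983  0.053 ]
stay_slot 0.58 [321.6   2.5] [0.5039 0.0167 0.034 ]
stay_hole_near 0.64 [320.2  85.5] [ 0.4993 -0.0156  0.034 ]
stay_hole_far 0.95 [326.2 162.3] [ 0.4978 -0.0491  0.034 ]
```

View pics/w3.png

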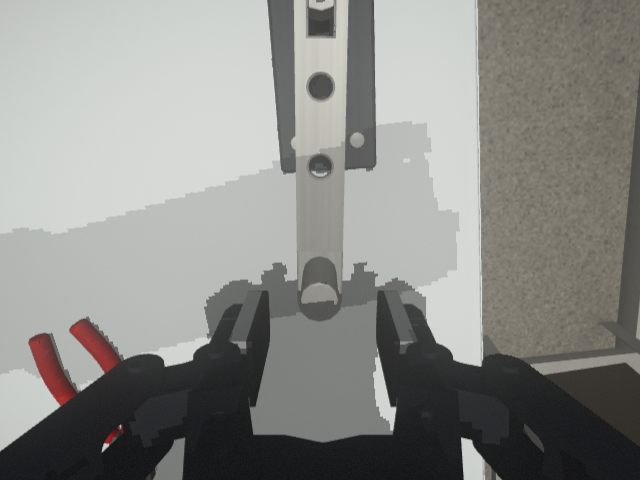

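The fingertip edges at row 292 are at columns 269 and 377, mid 323. The knob is at column 320, so it lies about 1 mm to tool -y. I'll correct, descend and pinch lightly.

Request:
jog_arm:
  motion:
    - [0, 0, 0, 0, -1, 15, 40]
    - [0, 0, 0, 0, -1, 30, 40]
    - [0, 0, 0, 0, -1, 40, 36]
    - [0, 0, 0, 0, -1, 40, 30]
    - [0, 0, 0, 0, -1, 40, 26]
    - [0, 0, 0, 0, -1, 40, 22]
  grip_force: 20

```text
t: 6.48
eef_pos: [0.4884, -0.0987, 0.0453]
tool_rot: [0.0, 0.75, 0.662, 0.0]
contact_force: [1.5, 0.4, -0.3]
gripper_width: 0.26
grasp_force: 0.0
```

Request:
jog_arm:
  motion:
    - [0, 0, 0, 0, 0, 0, 19]
    - [0, 0, 0, 0, 0, 0, 17]
    - [0, 0, 0, 0, 0, 0, 15]
    - [0, 0, 0, 0, 0, 0, 13]
    - [0, 0, 0, 0, 0, 0, 10]
    - [0, 0, 0, 0, 0, 0, 10]
  grip_force: 20

```text
t: 7.22
eef_pos: [0.4882, -0.0987, 0.045]
tool_rot: [0.0, 0.75, 0.662, 0.0]
contact_force: [-1.3, 0.1, 3.1]
gripper_width: 0.178
grasp_force: 20.0
```

Request:
jog_arm:
  motion:
    - [0, 0, 0, 0.3, 0, -4, 10]
    - [0, 0, 0, 1.0, 0, -9, 10]
    - [0, 0, 0, 1.8, 0, -14, 10]
    - [0, 0, 0, 2.8, 0, -20, 10]
    - [0, 0, 0, 4, 0, -26, 10]
    - [0, 0, 0, 5, 0, -30, 10]
    - [0, 0, 0, 5, 0, -30, 10]
  grip_force: 30

```text
t: 8.1
eef_pos: [0.4889, -0.0936, 0.0753]
tool_rot: [0.0, 0.75, 0.662, 0.0]
contact_force: [-1.0, 0.0, -0.8]
gripper_width: 0.174
grasp_force: 29.9
```

```bash
python3 look.py w4.png
cat > plan.py <<'E'
from h import *
from scipy.optimize import brentq
sx,sy,th,px=.5041,.0186,1.5082,.0053
H=np.array([.09,.105])
piv=lambda a:H+.12*np.array([np.sin(a),-np.cos(a)])
W=lambda q:np.array([sx,sy])+np.array([[np.cos(th),-np.sin(th)],[np.sin(th),np.cos(th)]])@q
af=brentq(lambda a:np.linalg.norm(piv(a)-[px,0])-.2,.7,1.3)
def yaw(a,px=px): d=piv(a)-[px,0]; return np.arctan2(d[1],d[0])
def grip(a,psi,tau,h=.027): # world xy of grasp point, z of grasp
    L=.25*np.cos(tau)-h*np.sin(tau)
    return W(piv(a)-L*np.array([np.cos(psi),np.sin(psi)])), .037+.25*np.sin(tau)+h*np.cos(tau)
E
python3 - <<'E'
from plan import *
print("af",af,yaw(.35),yaw(af))
p0=grip(.35,yaw(.35),.12); Q=Rh(th+yaw(.35)); P0=pose()[0]; print(p0,P0)
for f in np.linspace(0,1,9):
    a=.35+f*(af-.35); psi=yaw(.35)+f*(yaw(af)-yaw(.35)); g=grip(a,psi,.12)
    d=np.r_[g[0]-p0[0],0]; print(round(a,3),np.round(Q.inv().apply(d)*1000,1),"turn z",round(-(psi-yaw(.35)),3))
E
```

```text
[ 0.4889 -0.0936  0.0753] 8.1
sill_slot 0.65 [323.3  20.4] [0.5029 0.0174 0.01  ]
stay_knob 0.88 [321.8 333.5] [ 0.4858 -0.1144  0.053 ]
stay_hole_near 0.65 [323.   98.1] [ 0.4986 -0.0157  0.034 ]
stay_hole_far 0.96 [326.8 188.2] [ 0.4956 -0.0537  0.034 ]
stay_hole_far 0.61 [321.3  21.5] [0.5015 0.0131 0.034 ]
af 1.1226282065719355 -0.06130460622046886 0.2682151470140203
(array([ 0.4897392 , -0.09408435]), np.float64(0.09373388499028423)) [ 0.48859388 -0.09367428  0.07477067]
0.35 [0. 0. 0.] turn z -0.0
0.447 [10.6  4.9  0. ] turn z -0.041
0.543 [21.1  8.9  0. ] turn z -0.082
0.64 [31.3 11.9  0. ] turn z -0.124
0.736 [41.2 14.   0. ] turn z -0.165
0.833 [50.8 15.2  0. ] turn z -0.206
0.929 [59.8 15.7  0. ] turn z -0.247
1.026 [68.4 15.4  0. ] turn z -0.288
1.123 [76.3 14.6  0. ] turn z -0.33
```

View pics/w4.png

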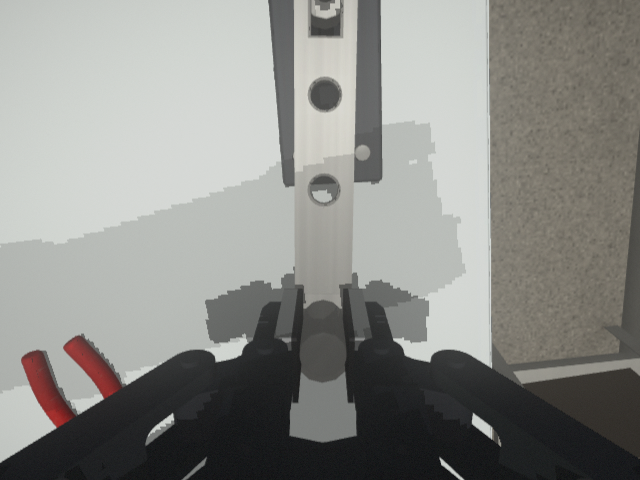

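The stay is up: the holes look larger, at (324,189) and (324,95), and the knob is firm between the fingers at (323,350). Next I'll open the vent along the arc.

Request:
jog_arm:
  motion:
    - [0, 0, -0.02, 5.5, 2.6, 0, 10]
    - [0, 0, -0.041, 10.6, 4.9, 0, 10]
    - [0, 0, -0.082, 21, 8.9, 0, 10]
    - [0, 0, -0.124, 31, 11.9, 0, 10]
    - [0, 0, -0.165, 41, 14, 0, 10]
    - [0, 0, -0.165, 41, 14, 0, 10]

```text
t: 9.25
eef_pos: [0.5079, -0.053, 0.0749]
tool_rot: [-0.0, 0.691, 0.722, 0.0]
contact_force: [0.6, 1.1, -1.6]
gripper_width: 0.18
grasp_force: 29.9
```

```bash
cat > step.py <<'E'
from plan import *
import sys
# args: a, tau, yaw override
a,tau=map(float,sys.argv[1:3]); psi=yaw(a)
if len(sys.argv)>3: psi+=float(sys.argv[3])
g=grip(a,psi,tau); print(pose()[0],bot.get_obs()["contact_force"],delta([*g[0],g[1]-.0185],Rh(th+psi)))
E
python3 step.py 1.1226 .12; python3 look.py w5.png
```

```text
[ 0.50785698 -0.05301326  0.07488945] [ 0.61011756  1.09361094 -1.55493667] (array([ 0.   , -0.001, -0.162]), array([32.6,  7.2, -0.3]))
[ 0.5079 -0.053   0.0749] 9.25
sill_slot 0.87 [317.6 115.9] [0.5024 0.0176 0.01  ]
stay_knob 0.96 [322.1 333.6] [ 0.5086 -0.0738  0.053 ]
stay_knob 0.16 [326.9 187.8] [ 0.5076 -0.0086  0.053 ]
stay_hole_near 0.86 [326.   95.7] [0.5058 0.0265 0.034 ]
stay_hole_far 0.57 [326.2 185.7] [ 0.5076 -0.0113  0.034 ]
stay 0.62 [326.2 188. ] [ 0.5076 -0.0117  0.037 ]
```

View pics/w5.png

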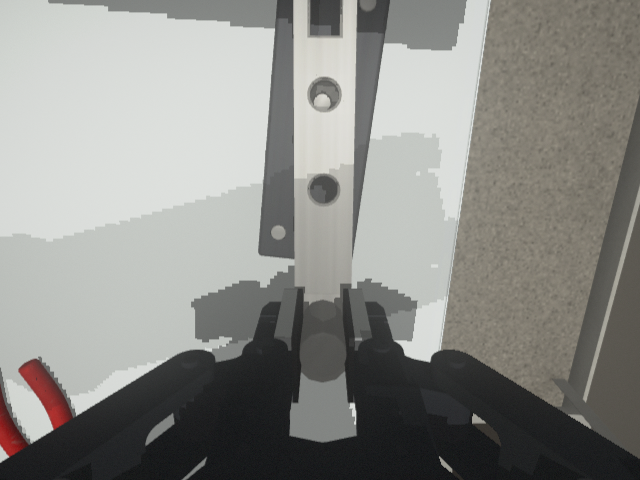

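The pin tip shows through the near hole at (322,102), and the stay is aligned and clear of it. I'll continue until the far hole is over the pin.

Request:
jog_arm:
  motion:
    - [0, 0, -0.04, 9, 2.5, 0, 10]
    - [0, 0, -0.08, 17, 4.6, 0, 10]
    - [0, 0, -0.12, 25, 6.2, 0, 10]
    - [0, 0, -0.162, 32.6, 7.2, 0, 10]
    - [0, 0, -0.162, 32.6, 7.2, 0, 10]
    - [0, 0, -0.162, 32.6, 7.2, 0, 10]

```text
t: 10.4
eef_pos: [0.5133, -0.0214, 0.0748]
tool_rot: [-0.0, 0.632, 0.775, 0.0]
contact_force: [-0.7, 0.8, -2.1]
gripper_width: 0.174
grasp_force: 29.9
```

```bash
python3 step.py 1.1226 .12; python3 look.py w6.png
```

```text
[ 0.51325193 -0.02135106  0.07479867] [-0.66652935  0.78258757 -2.08152689] (array([-0.   , -0.001, -0.002]), array([ 1.1,  0.6, -0.4]))
[ 0.5133 -0.0214  0.0748] 10.4
sill_slot 0.61 [320.1 177.9] [0.504  0.0187 0.01  ]
stay_knob 0.81 [320.2 329.4] [ 0.5163 -0.0398  0.053 ]
stay_hole_near 0.81 [324.8  97.3] [0.4985 0.0561 0.034 ]
stay_hole_near 0.33 [317.7 178.8] [0.5024 0.0221 0.034 ]
stay_hole_far 0.74 [330.  189.8] [0.5087 0.0184 0.034 ]
stay_hole_far 0.19 [321.7 174.3] [0.5037 0.0244 0.034 ]
```

View pics/w6.png

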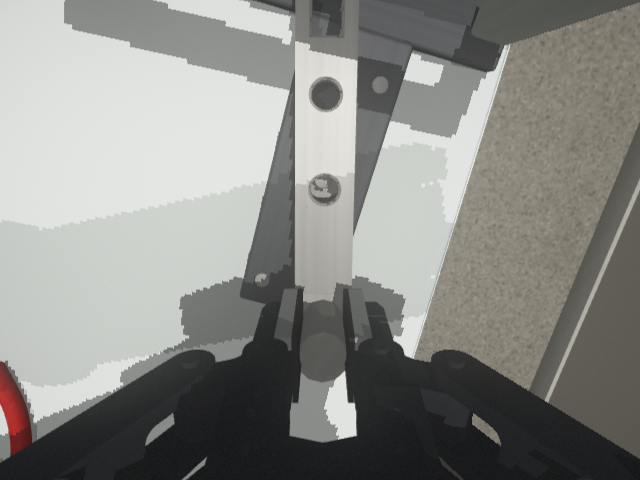

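```bash
python3 - <<'E'
import cv2
i=cv2.imread("pics/w6.png")[160:220,285:365]; cv2.imwrite("pics/w6c.png",cv2.resize(i,None,fx=8,fy=8,interpolation=cv2.INTER_NEAREST))
E
cat > cmp.py <<'E'
from plan import *
po=pose(); p=bot.read_camera("wrist"); T=Twrist(p,po)
def proj(X):
    c=np.linalg.inv(T)@np.r_[X,1]; u=p["camera_matrix"]@c[:3]; return np.round(u[:2]/u[2],1)
print("pin tip",proj([*W([px,0]),.044]))
t=.12; psi=yaw(af); L=.2*np.cos(t)-.003*np.sin(t)
for h in(.003,-.003):
  L=.2*np.cos(t)-h*np.sin(t); print("hole",h,proj([*W(piv(af)-L*np.array([np.cos(psi),np.sin(psi)])),.037+.2*np.sin(t)+h]))
E
python3 cmp.py
```

```text
pin tip [322.8 178.2]
hole 0.003 [322.8 182.6]
hole -0.003 [322.8 181.6]
```

View pics/w6c.png

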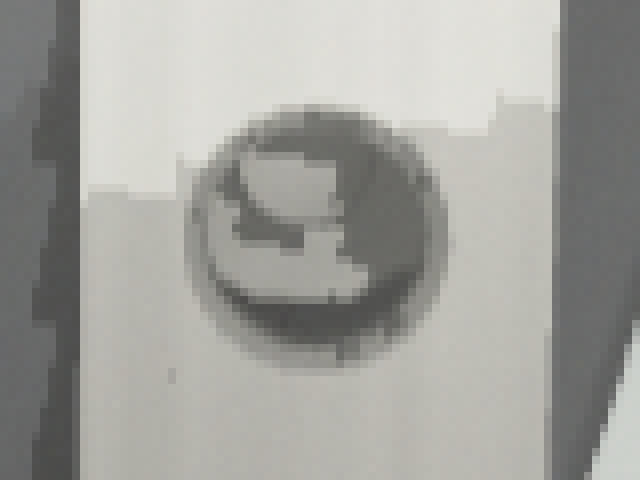

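The pin tip sits at about (323.4,180.6) against the far hole centre at (324.6,189.7). Allowing for height, the hole is about 2 mm short of the pin and about 0.5 mm off sideways. I'll correct that and lower to just above the tip.

Request:
jog_arm:
  motion:
    - [0, 0, 0, 2, -0.2, 0, 10]
    - [0, 0, 0, 1, -0.2, 5, 10]
    - [0, 0, 0, 0, -0.2, 10, 10]
    - [0, 0, 0, -1, -0.2, 15, 10]
    - [0, 0, 0, -1, -0.2, 15, 10]
    - [0, 0, 0, -1, -0.2, 15, 10]
  grip_force: 22

```text
t: 11.6
eef_pos: [0.5134, -0.023, 0.0599]
tool_rot: [-0.0, 0.632, 0.775, -0.0]
contact_force: [-0.1, -1.0, -0.1]
gripper_width: 0.172
grasp_force: 30.0
```

```bash
sed -i 's/t=.12;/import sys; t=.06; save(p,sys.argv[1]);/' cmp.py; python3 cmp.py w7.png; python3 step.py 1.1226 .06
python3 - <<'E'
import cv2
i=cv2.imread("pics/w7.png")[150:210,285:365]; cv2.imwrite("pics/w7c.png",cv2.resize(i,None,fx=8,fy=8,interpolation=cv2.INTER_NEAREST))
E
```

```text
pin tip [323.5 182.2]
hole 0.003 [323.6 184.7]
hole -0.003 [323.5 182.7]
[ 0.51347031 -0.02290992  0.05995982] [-0.03269984 -2.20311081 -0.34109824] (array([-0.   ,  0.   , -0.002]), array([-0.3,  0.7, -0.5]))
```

View pics/w7c.png

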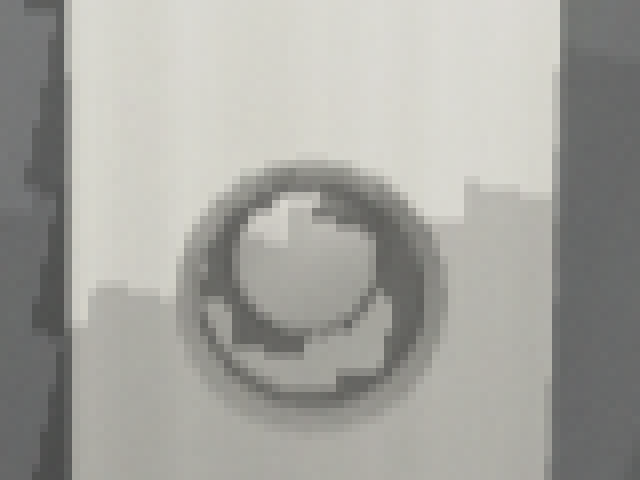

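The peg tip (crop 306,264) lies well inside the hole (crop 313,294). What remains is about 0.5 mm along the stay and 0.3 mm sideways. I'll lower gently and watch the force.

Request:
jog_arm:
  motion:
    - [0, 0, 0, 0.5, -0.3, 0, 10]
    - [0, 0, 0, 0.3, -0.3, 1, 10]
    - [0, 0, 0, 0.2, -0.3, 2, 10]
    - [0, 0, 0, 0, -0.3, 3, 10]
    - [0, 0, 0, -0.1, -0.3, 4, 10]
    - [0, 0, 0, -0.3, -0.3, 5, 10]
    - [0, 0, 0, -0.3, -0.3, 5, 10]
  grip_force: 20

```text
t: 12.52
eef_pos: [0.5132, -0.0232, 0.0548]
tool_rot: [-0.0, 0.632, 0.775, 0.0]
contact_force: [-0.5, -0.9, 0.3]
gripper_width: 0.171
grasp_force: 30.0
```

Request:
jog_arm:
  motion:
    - [0, 0, 0, -0.1, 0, 1, 10]
    - [0, 0, 0, -0.3, 0, 2, 10]
    - [0, 0, 0, -0.4, 0, 3, 10]
    - [0, 0, 0, -0.5, 0, 4, 10]
    - [0, 0, 0, -0.7, 0, 5, 10]
    - [0, 0, 0, -0.8, 0, 6, 10]
    - [0, 0, 0, -0.8, 0, 6, 10]

```text
t: 13.4
eef_pos: [0.5133, -0.024, 0.0488]
tool_rot: [-0.0, 0.632, 0.775, -0.0]
contact_force: [0.4, -1.1, 0.1]
gripper_width: 0.176
grasp_force: 29.9
```

Request:
jog_arm:
  motion:
    - [0, 0, 0, -0.1, 0, 1, 10]
    - [0, 0, 0, -0.2, 0, 2, 10]
    - [0, 0, 0, -0.2, 0, 2.5, 10]
    - [0, 0, 0, -0.2, 0, 2.5, 10]

```text
t: 13.9
eef_pos: [0.5134, -0.0243, 0.0464]
tool_rot: [-0.0, 0.632, 0.775, -0.0]
contact_force: [0.3, -1.6, 1.0]
gripper_width: 0.174
grasp_force: 29.9
```

Request:
jog_arm:
  motion:
    - [0, 0, 0, -0.1, 0, 0.5, 10]
    - [0, 0, 0, -0.1, 0, 1, 10]
    - [0, 0, 0, -0.1, 0, 1, 10]

```text
t: 14.28
eef_pos: [0.5135, -0.0244, 0.0454]
tool_rot: [0.0, 0.632, 0.775, -0.0]
contact_force: [0.6, -0.1, 0.6]
gripper_width: 0.174
grasp_force: 30.0
```

Request:
jog_arm:
  motion:
    - [0, 0, 0, 0, 0, 0, 17]
    - [0, 0, 0, 0, 0, 0, 20]
    - [0, 0, 0, 0, 0, 0, 26]
    - [0, 0, 0, 0, 0, 0, 34]
    - [0, 0, 0, 0, 0, 0, 40]
    - [0, 0, 0, 0, 0, 0, 40]
    - [0, 0, 0, 0, 0, 0, 40]

```text
t: 15.15
eef_pos: [0.5135, -0.0243, 0.0454]
tool_rot: [0.0, 0.632, 0.775, -0.0]
contact_force: [0.2, -0.2, -0.7]
gripper_width: 0.47
grasp_force: 0.0
```

Request:
jog_arm:
  motion:
    - [0, 0, 0, 0, 0, -15, 40]
    - [0, 0, 0, 0, 0, -40, 40]
    - [0, 0, 0, -20, 0, -80, 40]
    - [0, 0, 0, -30, 0, -100, 40]
    - [0, 0, 0, -30, 0, -100, 40]
    - [0, 0, 0, -30, 0, -100, 40]

```text
t: 15.9
eef_pos: [0.5189, -0.0533, 0.1451]
tool_rot: [-0.0, 0.632, 0.775, -0.0]
contact_force: [0.3, 0.6, 0.1]
gripper_width: 0.469
grasp_force: 0.0
```

```bash
python3 look.py w8.png
python3 - <<'E'
from plan import *
psi=yaw(af)
print("expect knob",W(piv(af)-.25*np.array([np.cos(psi),np.sin(psi)])),"far",W([px,0]),"near",W(piv(af)-.166*np.array([np.cos(psi),np.sin(psi)])))
E
```

```text
[ 0.5189 -0.0533  0.1451] 15.9
sill_slot 0.75 [320.3 107.5] [0.5028 0.0188 0.01  ]
stay_knob 0.88 [323.3 192.5] [ 0.5139 -0.0257  0.053 ]
stay_slot 0.42 [319.9 110.1] [0.5029 0.0176 0.034 ]
stay_hole_near 0.64 [325.3  36.7] [0.498  0.0564 0.034 ]
stay_hole_far 0.61 [326.9  96.5] [0.5054 0.0258 0.034 ]
expect knob [ 0.51464019 -0.02505712] far [0.50443154 0.02388962] near [0.49748966 0.0571734 ]
```

```bash
python3 -c "
from station import bot
print(bot.hand_in())"
```

```text
the job is handed in; nothing more can be done
None
```

I handed the job in at about 16 s, with the vent open to about 1.12 rad by my model and the far hole lowered over the pin to the collar. `hand_in` returned no verdict. Wrist forces at the checks stayed under about 3.5 N, and a last network check put the knob and holes within about 2 mm of where they should be.

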